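Lock the bayonet cap on the carver's dust canister

TASK

Close the bone-dust canister with its loose metal cap: set the cap on the collar, feel for the two gaps by turning it until the lugs drop in, push it down against the spring, twist it clockwise (seen from above) to the stop and let go, so that it stays locked down level by itself. Leave the other things on the bench where they are.

Things in the scene. Friction and masses are not known exactly. Their poses are not given: they have to be found in the camera images.
- cap: Loose bayonet cap, bare aluminium with a black bar handle, about 0.22 kg, standing upright on the bench. Origin: centre of its underside, z up. A round spigot 60 mm across and 26 mm high; above it a cover disc 94 mm across, z = 26 to 34 mm. A half turn about z leaves the cap the same.
- cap_bar (a point): Middle of the cap's bar handle, 51 mm above the cap's underside. The bar is 84 mm long along the cap's x, 16 mm thick along y, and runs from z = 34 mm (on the disc) to 68 mm: pinch it across its thickness from above. Axes as the cap's.
- cap_lugs (a point): On the cap's axis at the middle height of its two lugs (7 mm above its underside). Two equal lugs stick out of the spigot along the cap's +x and -x, under the ends of the bar: each reaches 38 mm from the axis, is 14 mm wide and lies from z = 2 to 12 mm.
- canister: Dust canister fixed to the bench: a grey upright can 124 mm across, 100 mm high, with a hose stub 36 mm across that reaches 110 mm from the axis along its +x, 50 mm above the bench. Origin: centre of its underside, z up. On its top stands a coaxial steel bayonet collar 100 mm across, from 100 to 130 mm height, fixed.
- canister_mouth (a point): Centre of the collar's top rim, on the canister's axis, 130 mm above its underside; axes as the canister's. A lug that misses the gaps rests on the rim: the cap's underside is then 2 mm below this point. Pushed fully down (disc on the rim) it is 26 mm below.
- collar_ledge (a point): On the axis, at the underside of the collar's 10 mm thick inward ledge (hole 64 mm across). Two opposite gaps in the ledge let the lugs down, with about 4 degrees of play either way. Their line is off the canister's x axis by an unmeasured angle, up to 26 degrees either way: feel for it, or see it. The collar itself does not turn.
- lock_height (a point): Where the underside of the locked cap rests: 19 mm below the rim, on the axis. Turned clockwise from above, underside 23 to 26 mm below the rim, the lugs pass under the ledge and meet a solid stop some 64 degrees from the gaps (no other way to turn). There a 3 mm pocket in the ledge's underside takes the lugs as the spring lifts the released cap; short of it the cap stays 22 mm down.
- plate (a joint): Sprung plate, 54 mm across, inside the collar, that pushes the cap up. Value: how far it is pressed down (m), 0 when free (its top then 6 mm below the rim), at most 0.022. It pushes with 4 N at 0 and 12 N at 0.020; 0.013 with the cap locked, 0.020 with it fully down. A cap not turned under the ledge springs back up.
Things that resemble listed ones, but are neither listed nor needed, are in the scene too. Leave any pink or yellow look-alike of the canister alone.

How it is judged:
On the way, in this order (a step that is already met when the one before it is completed fails the run):
1. the cap is lifted off the bench (height (world z) of cap above 0.05 m), for 0.1 s.
2. the cap is pushed down through the collar's gaps, against the spring (z of cap in the frame of canister_mouth between -0.032 and -0.0225 m and horizontal distance between cap and canister_mouth below 0.005 m), for 0.1 s.
At the end, for the whole second after the job is handed in: The cap, let go, sits still on the canister, held by its lugs in the locking pockets: its underside 17.0 to 20.7 mm below the collar's top, centred within 5 mm and level within 0.08 rad (z of cap in the frame of canister_mouth between -0.0207 and -0.017 m and horizontal distance between cap and canister_mouth below 0.005 m and angle between cap's own z axis and vertical below 0.08 rad and linear speed of cap below 0.01 m/s); the robot touches nothing.
It fails at once if a bystander is pushed more than 30 mm from its place (distance of any of oil_jar, bone, oak_block, antler_slab, gouge, scrub_brush, pot_lid from where it was at the start of the episode above 0.03 m).
It also fails if it takes over 54 s, if anything falls off the work surface, if the arm or the gripper's body presses on something with over 40 N, if the wrist force passes 120 N, or if a joint passes its speed limit or range.

ROBOT

A 6-joint arm with a two-finger parallel gripper is mounted at the origin on the work surface. World frame = base frame: x ahead of the robot, y to its left, z up, the work surface at z = 0. Lengths are in m, angles in rad, forces in N, time in s.
With the tool pointing down it reaches from about 0.325 to 1 m from the base axis. Payload 5.1 kg.
Tool frame: the origin (TCP) lies between the finger pads; the fingertips stand 14 mm ahead of it and the grasp point (between the pads) lies 5 mm behind it (ctrl.nose_length is the distance from the TCP to the fingertips, in m); z points along the fingers, y is the line along which they close (so a half turn about z gives the same grasp; the last joint's range is limited). The gripper opens to 85 mm and grips with 20 to 120 N. Pads are 22 mm wide; open, the fingers measure 114 mm over their backs; the gripper's body (76 mm by 85 mm) begins 54 mm behind the grasp point. The pads swing forward as they close: fully open they stand 13 mm farther back than shut.
Start: joints at [-1.414, 0.124, 1.65, -0, 1.367, -0.083], TCP at [0.154, -0.631, 0.245] pointing down, gripper open.
Joint ranges: [-2.61, 2.61], [-1.02, 2.33], [0.03, 2.71], [-1.35, 4.49], [0.32, 2.68], [-2.91, 2.91]. Speed limits (rad/s): [2.57, 2.57, 3.14, 3.14, 3.14, 3.14].

INTERFACE

Orientations are given as a unit quaternion [w, x, y, z].
In Python, from bench import sensors, vision, job, ctrl gives the robot as it stands. The module is installed in compiled form; this text tells all that it offers.
- The arm moves only by the shell command python3 -m creep 'ROWS' [OPENING]. ROWS is JSON, a list of rows, each a list of 6 numbers: the shift along the tool's x, y, z as a fraction of full scale, then the turn, a rotation vector about the tool's x, y, z as a fraction of full scale. A call has 1 to 20 rows; each row shifts and turns the commanded pose from where the row before left it, along the tool's axes as they then stand; what a row does not reach is not made up. Full scale, the value 1, is 0.02 m for a shift and 6 degrees for a turn. A row lasts 1/12 s, in which the tool goes at most 41.7 mm and 7.16 degrees, less where a joint would pass 70% of its speed; a pose out of reach is approached as far as the arm can. A call with a number of a shift or a turn outside -1 to 1 is refused whole. A call with a gripper value outside its range is refused whole. OPENING is the gripper command: -1 is shut, 1 is fully open, values between are in proportion, set as the call begins (- or left out, the last holds). The fingers move at their own pace and stop on an object; the grip force is fixed at half the most. Time passes only in rows, so rows that do not move let the fingers close. It gives the time, the measured TCP pose, the force, the opening and the grip force at its end, in the units of the state.
- sensors.read_state(): the state, without advancing time (a new reading comes with each control period).
- vision.read_camera(name): name is "side" or "top" or "wrist"; returns the picture (384x512x3 uint8, blue, green, red); there is no depth.
- vision.get_calibration(name): a dict with "vfov" (degrees; the focal length in pixels is half the picture's height over the tangent of half this angle, whatever the lens; pixels are square), "cx", "cy" (the principal point, pixels), "distortion" ([k1, k2, p1, p2, k3] as OpenCV has them; the pictures are not rectified), "xyz" and "orientation" of the camera in the world. Camera axes: x right, y up, looking along -z (the intrinsics and any distortion apply to the point x, -y, -z); pixel columns grow to the right and rows downward; lengths in m; the calibration is good to about 2 mm. A picture is of the moment at which its call begins: read the wrist's pose just before it. get_calibration takes no time and is no camera call; for the wrist camera it gives the pose at the moment of the call.
- job.close_job(): hands the job in; it is judged then, once.
The state is a dict: "time_s": time; "joint_positions": joint angles; "qd": joint speeds; "tau": joint torques, N m; "position": TCP position; "tool_rot": TCP orientation; "ft_force": force on the tool from outside, world axes, zero at the start; "ft_torque": the same for the moment, N m; "gripper_width": finger opening in m; "grasp_force": force on a finger pad.
Only numpy, scipy, OpenCV 4.12 (cv2) and the standard library are available. Lean on these libraries where they do the work, as an engineer would, in place of code of your own. Each camera call takes 0.05 s, during which the arm holds its last target. There are 200 camera calls.

## Working session

There is one attempt and no reset: what is moved stays moved. The work goes in short steps, Python scripts to look and compute and a shell command to move; the robot and the scene stay as the last step left them, time stands still between calls to the robot, and variables do not carry over. Pictures are saved under pics/ and viewed, at most 10 in all, crops included, and the job is handed in when it is done.

```bash
mkdir -p pics; python3 - <<'E'
from bench import sensors,vision
import cv2
for n in("top","side"):
    cv2.imwrite(f"pics/{n}0.png",vision.read_camera(n)); print(n,vision.get_calibration(n))
s=sensors.read_state();print(s)
E
```

```text
top {'vfov': 53.03112335903049, 'cx': 257.799933610437, 'cy': 187.47019500680057, 'distortion': array([-0.11444683,  0.        ,  0.        ,  0.        ,  0.        ]), 'xyz': array([0.32870977, 0.17459903, 1.09180642]), 'orientation': array([-0.70043448, -0.03424837,  0.0278727 ,  0.71234943])}
side {'vfov': 55.822539890121995, 'cx': 259.3284673000443, 'cy': 183.8695379185545, 'distortion': array([-0.10480061,  0.        ,  0.        ,  0.        ,  0.        ]), 'xyz': array([ 0.27809117, -0.47865438,  0.66125547]), 'orientation': array([ 0.89831684,  0.42564699, -0.04319932, -0.09992653])}
{'time_s': 0.1, 'joint_positions': array([-1.41361512e+00,  1.24418170e-01,  1.65154922e+00, -6.76674918e-06,
        1.36749851e+00, -8.26085627e-02]), 'qd': array([ 0.00051917,  0.00130762, -0.00289126, -0.00134291,  0.00167005,
        0.00071941]), 'tau': array([ 4.04397279e-04, -4.24932468e+01, -3.66653144e+01, -1.47564688e-04,
        3.88144370e-03,  7.81462575e-06]), 'position': array([ 0.15425536, -0.63088535,  0.24418301]), 'tool_rot': array([-9.35848507e-04,  9.92820697e-01,  1.19608474e-01, -3.82258878e-05]), 'ft_force': array([-0.11438199,  0.26461248,  0.35039344]), 'ft_torque': array([-0.02465687,  0.01090024, -0.01627378]), 'grasp_force': 0.0, 'gripper_width': 0.08548113963283994}
```

View pics/top0.png

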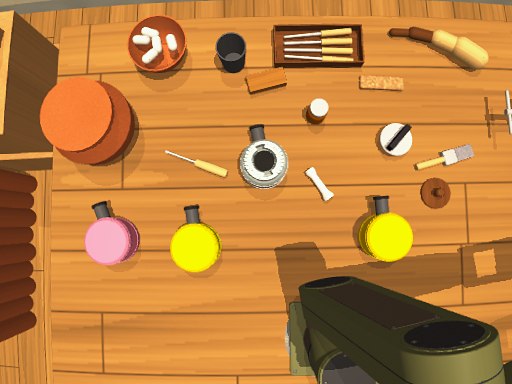

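View pics/side0.png

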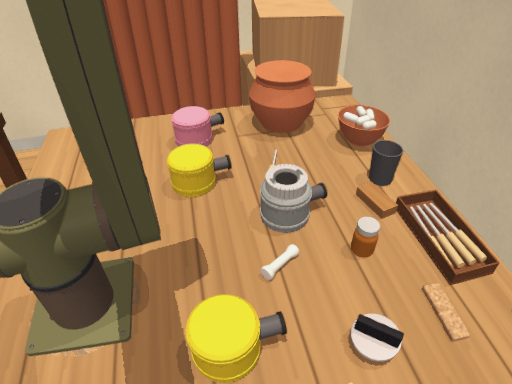

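The top view shows the cap at about (396,139) with its black bar, and the grey canister at (264,160) with its hose stub pointing up in the image. The side view shows the cap at (377,336) and the canister at (287,195). I'll enlarge both.

```bash
cat > h.py <<'E'
import numpy as np,cv2
from scipy.spatial.transform import Rotation as R
from bench import sensors,vision
def rot(q): return R.from_quat([q[1],q[2],q[3],q[0]]).as_matrix()
def K(c):
    f=192/np.tan(np.radians(c['vfov']/2)); return np.array([[f,0,c['cx']],[0,f,c['cy']],[0,0,1.]])
def px2w(c,uv,z):
    p=cv2.undistortPoints(np.array([[uv]],float),K(c),c['distortion'])[0,0]
    d=rot(c['orientation'])@[p[0],-p[1],-1]; o=np.array(c['xyz']); return o+d*(z-o[2])/d[2]
def w2px(c,P):
    q=(np.atleast_2d(P)-c['xyz'])@rot(c['orientation'])*[1,-1,-1]
    return cv2.projectPoints(q,np.zeros(3),np.zeros(3),K(c),c['distortion'])[0][:,0]
E
python3 - <<'E'
from h import *
im=cv2.imread("pics/top0.png"); c=vision.get_calibration("top")
a=cv2.resize(im[110:170,366:426],(480,480),interpolation=cv2.INTER_CUBIC)
b=cv2.resize(im[118:198,227:307],(480,480),interpolation=cv2.INTER_CUBIC)[:,:]
b=cv2.resize(b,(480,480))
o=np.hstack([a,b]); o=cv2.resize(o,(800,400),interpolation=cv2.INTER_AREA); cv2.imwrite("pics/crop.png",o)
print(px2w(c,(396,139),.034),px2w(c,(264,160),.12))
E
```

```text
[ 0.5528854  -0.20988207  0.034     ] [0.48450916 0.16568442 0.12      ]
```

View pics/crop.png

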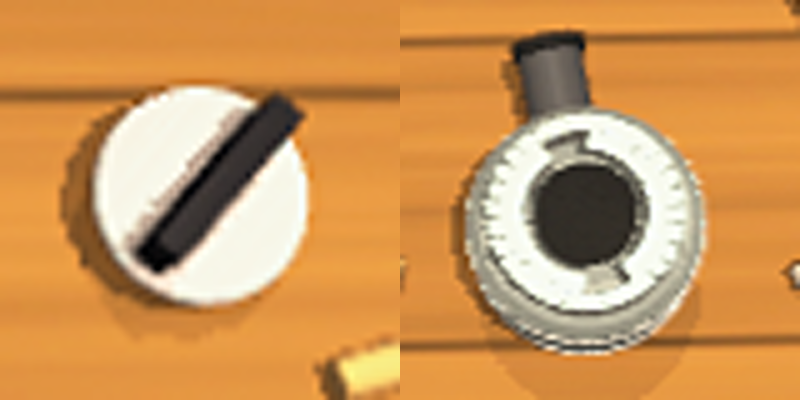

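The crop shows the cap disc centred near (201,195), with the bar running from about (287,105) to (168,255). The collar rim is centred near (589,213), and its gaps are at about (566,145) and (607,275).

```bash
python3 - <<'E'
from h import *
c=vision.get_calibration("top")
L=lambda x,y:(366+x/6.6667-.4,110+y/6.6667-.4)
Rr=lambda x,y:(227+(x-400)/5-.4,118+y/5-.4)
cap=px2w(c,L(201,195),.034); e1=px2w(c,L(287,105),.068); e2=px2w(c,L(172,254),.068)
print('cap',cap,'bar',e1,e2,'mid',(e1+e2)/2,'len',np.linalg.norm(e1-e2),'ang',np.degrees(np.arctan2(*(e1-e2)[1::-1])))
m=px2w(c,Rr(589,213),.13);print('mouth',m, 'hole',px2w(c,Rr(588,214),.13),'diam',np.linalg.norm(px2w(c,Rr(478,213),.13)-px2w(c,Rr(702,213),.13)))
g1=px2w(c,Rr(568,146),.13);g2=px2w(c,Rr(607,275),.13);print('gaps',g1,g2,(g1+g2)/2,np.linalg.norm(g1-g2),np.degrees(np.arctan2(*(g1-g2)[1::-1])))
h=px2w(c,Rr(550,45),.05);print('stub',h,np.degrees(np.arctan2(*(h-m)[1::-1])))
s=sensors.read_state(); M=rot(s['tool_rot']);print(M)
print('yaw x',np.degrees(np.arctan2(M[1,0],M[0,0])))
E
```

```text
cap [ 0.55332346 -0.20917955  0.034     ] bar [ 0.58380532 -0.23583893  0.068     ] [ 0.52161154 -0.18320487  0.068     ] mid [ 0.55270843 -0.2095219   0.068     ] len 0.08147644975104179 ang -40.24095072410348
mouth [0.48237719 0.16477523 0.13      ] hole [0.48187533 0.1652896  0.13      ] diam 0.1132007101743276
gaps [0.51693549 0.17479445 0.13      ] [0.45065835 0.15628656 0.13      ] [0.48379692 0.1655405  0.13      ] 0.06881279093214537 15.602388430856946
stub [0.58952985 0.18378569 0.05      ] 10.06043198380655
[[ 9.71387623e-01  2.37499466e-01 -2.99773730e-04]
 [ 2.37499609e-01 -9.71385874e-01  1.84911525e-03]
 [ 1.47967919e-04 -1.86740381e-03 -9.99998245e-01]]
yaw x 13.739012283478749
```

```bash
python3 -m creep '[[1,-0.64,0,0,0,0],[1,-0.64,0,0,0,0],[1,-0.64,0,0,0,0],[1,-0.64,0,0,0,0],[1,-0.64,0,0,0,0],[1,-0.64,0,0,0,0],[1,-0.64,0,0,0,0],[1,-0.64,0,0,0,0],[1,-0.64,0,0,0,0],[1,-0.64,0,0,0,0],[1,-0.64,0,0,0,0],[1,-0.64,0,0,0,0],[1,-0.64,0,0,0,0],[1,-0.64,0,0,0,0],[1,-0.64,0,0,0,0],[1,-0.64,0,0,0,0],[1,-0.64,0,0,0,0],[1,-0.64,0,0,0,0],[1,-0.64,0,0,0,0],[1,-0.64,0,0,0,0]]' 1
python3 -m creep '[[1,-0.64,0,0,0,0],[1,-0.64,0,0,0,0],[1,-0.64,0,0,0,0],[1,-0.64,0,0,0,0],[0.4,-0.4,0,0,0,0],[0,0,0,0,0,-1],[0,0,0,0,0,-1],[0,0,0,0,0,-1],[0,0,0,0,0,-1],[0,0,0,0,0,-1],[0,0,0,0,0,-1],[0,0,0,0,0,-1],[0,0,0,0,0,-1],[0,0,0,0,0,-1],[0,0,0,0,0,-1],[0,0,0,0,0,-1],[0,0,0,0,0,-1],[0,0,0,0,0,-1],[0,0,0,0,0,-1],[0,0,0,0,0,-1]]'
python3 -m creep '[[0,0,0,0,0,-1],[0,0,0,0,0,-1],[0,0,0,0,0,-1],[0,0,0,0,0,-1],[0,0,0,0,0,-1],[0,0,0,0,0,-1],[0,0,0,0,0,0],[0,0,0,0,0,0]]'
python3 - <<'E'
from h import *
c=vision.get_calibration("wrist");im=vision.read_camera("wrist");cv2.imwrite("pics/w1.png",im)
s=sensors.read_state();M=rot(s['tool_rot']);print(s['position'],np.degrees(np.arctan2(M[1,0],M[0,0])),s['joint_positions'])
import pickle;pickle.dump((c,s),open('w1.pkl','wb'))
print(c)
E
```

```text
time_s: 1.77
position: [0.4825, -0.2866, 0.2448]
tool_rot: [-0.0, 0.993, 0.12, -0.0]
ft_force: [0.1, -0.0, 1.0]
gripper_width: 0.0853
grasp_force: 0.0
time_s: 3.43
position: [0.5529, -0.2096, 0.2449]
tool_rot: [-0.0, 0.616, 0.788, -0.0]
ft_force: [-0.3, -0.1, 0.0]
gripper_width: 0.0857
grasp_force: 0.0
time_s: 4.1
position: [0.5531, -0.2095, 0.245]
tool_rot: [-0.0, 0.346, 0.938, -0.0]
ft_force: [1.0, 0.2, -0.1]
gripper_width: 0.0856
grasp_force: 0.0
[ 0.55316228 -0.20945463  0.24502498] 139.58408257181227 [-4.52640531e-01 -3.62484542e-03  1.78407727e+00 -1.58984148e-04
  1.36171695e+00 -1.31801306e+00]
{'vfov': 62.6806707567569, 'cx': 254.78727107038617, 'cy': 192.10226415434644, 'distortion': array([-0.0826048,  0.       ,  0.       ,  0.       ,  0.       ]), 'xyz': array([ 0.49234267, -0.15724335,  0.37572668]), 'orientation': array([ 0.89701621, -0.14041627, -0.06504432,  0.41402224])}
```

View pics/w1.png

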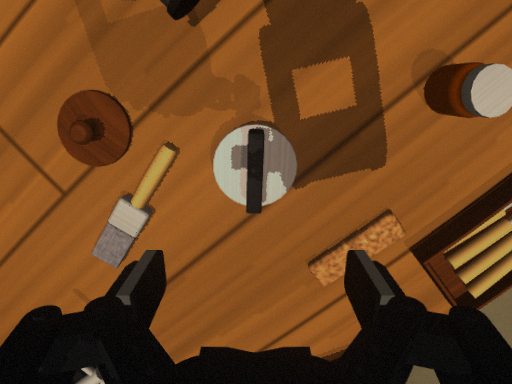

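The wrist picture shows the disc centred near (254.5,165). The bar's top face runs from (256.5,129) to about (254,206).

```bash
python3 - <<'E'
from h import *;import pickle
c,s=pickle.load(open('w1.pkl','rb'));M=rot(s['tool_rot'])
cap=px2w(c,(254.5,165.5),.034);a=px2w(c,(256.5,129),.068);b=px2w(c,(254.5,206),.068)
print(cap,a,b,(a+b)/2,np.linalg.norm(a-b),np.degrees(np.arctan2(*(a-b)[1::-1])), 'disc d',np.linalg.norm(px2w(c,(213,165),.034)-px2w(c,(297,165),.034)))
for p in (cap,(a+b)/2): print('in tool mm',1000*(M.T@(p-s['position'])))
E
```

```text
[ 0.55216889 -0.20846912  0.034     ] [ 0.5199752  -0.17845274  0.068     ] [ 0.57899714 -0.23133038  0.068     ] [ 0.54948617 -0.20489156  0.068     ] 0.07924413844388695 138.1429007803953 disc d 0.09324518915171627
in tool mm [1.28563292e+00 1.68482177e-01 2.11025639e+02]
in tool mm [  5.66524672   1.14297849 177.02762047]
```

```bash
python3 -m creep '[[0.05,0,1,0,0,0],[0,0,1,0,0,0],[0,0,1,0,0,0],[0,0,1,0,0,0],[0,0,1,0,0,0],[0,0,1,0,0,0],[0,0,1,0,0,0],[0,0,1,0,0,0],[0,0,1,0,0,0],[0,0,0.55,0,0,0],[0,0,0,0,0,0],[0,0,0,0,0,0]]'
python3 -m creep '[[0,0,0,0,0,0],[0,0,0,0,0,0],[0,0,0,0,0,0],[0,0,0,0,0,0],[0,0,0,0,0,0],[0,0,0,0,0,0],[0,0,0,0,0,0],[0,0,0,0,0,0]]' -1
```

```text
time_s: 5.15
position: [0.5525, -0.2086, 0.054]
tool_rot: [-0.001, 0.345, 0.939, 0.0]
ft_force: [-0.6, -0.1, 0.2]
gripper_width: 0.0854
grasp_force: 0.0
time_s: 5.82
position: [0.5531, -0.2089, 0.0549]
tool_rot: [0.0, 0.344, 0.939, -0.0]
ft_force: [-0.5, -0.2, 2.6]
gripper_width: 0.0151
grasp_force: 59.1
```

```bash
python3 -m creep '[[0,0,-0.5,0,0,0],[0,0,-1,0,0,0],[0,0,-1,0,0,0],[0,0,-1,0,0,0],[0,0,-1,0,0,0],[0,0,-1,0,0,0],[0,0,-1,0,0,0],[0,0,-1,0,0,0],[0,0,-1,0,0,0],[0,0,-1,0,0,0],[0,0,-1,0,0,0],[0,0,-1,0,0,0],[0,0,-0.5,0,0,0],[0,0,0,0,0,0]]'
python3 -m creep '[[0.73,1,0,0,0,0],[0.73,1,0,0,0,0],[0.73,1,0,0,0,0],[0.73,1,0,0,0,0],[0.73,1,0,0,0,0],[0.73,1,0,0,0,0],[0.73,1,0,0,0,0],[0.73,1,0,0,0,0],[0.73,1,0,0,0,0],[0.73,1,0,0,0,0],[0.73,1,0,0,0,0],[0.73,1,0,0,0,0],[0,0,0,0,0,0],[0,0,0,0,0,0],[0,0,0,0,0,0]]'
python3 - <<'E'
from h import *
c=vision.get_calibration("wrist");im=vision.read_camera("wrist");cv2.imwrite("pics/w2.png",im)
s=sensors.read_state();M=rot(s['tool_rot']);print(s['position'],np.degrees(np.arctan2(M[1,0],M[0,0])),s['joint_positions'])
import pickle;pickle.dump((c,s),open('w2.pkl','wb'))
print(w2px(c,[.4825,.165,.13]))
E
```

```text
time_s: 6.98
position: [0.5537, -0.209, 0.2976]
tool_rot: [0.003, 0.344, 0.939, -0.0]
ft_force: [0.6, -1.1, -2.6]
gripper_width: 0.0151
grasp_force: 58.6
time_s: 8.23
position: [0.5736, 0.0874, 0.2928]
tool_rot: [-0.001, 0.344, 0.939, -0.001]
ft_force: [-0.1, -1.1, -1.8]
gripper_width: 0.0153
grasp_force: 58.9
[0.57375533 0.08700862 0.29320771] 139.7084600136423 [ 5.82049242e-02 -5.38924474e-02  1.75255622e+00 -4.44263842e-04
  1.44473982e+00 -8.09315905e-01]
[[254.95395776  44.82764506]]
```

View pics/w2.png

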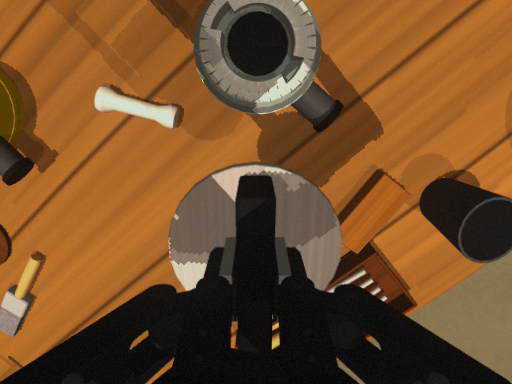

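The collar is near (257,43), close to the predicted (255,45). The cap is held straight. I'll enlarge the collar.

```bash
python3 - <<'E'
import cv2
im=cv2.imread("pics/w2.png")
cv2.imwrite("pics/w2c.png",cv2.resize(im[0:120,182:342],(800,600),interpolation=cv2.INTER_CUBIC))
E
```

```text
(no output)
```

View pics/w2c.png

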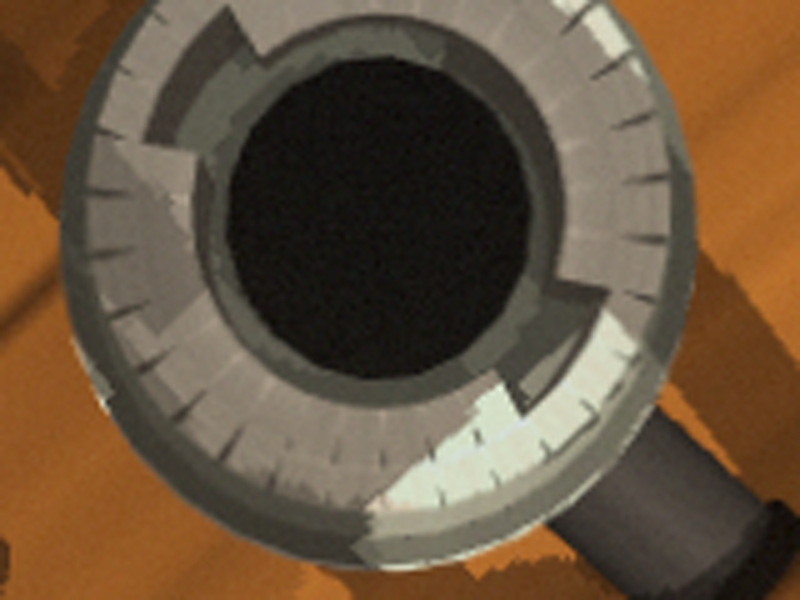

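The gap corners at rim height read, in the crop: A (230,8), (145,145), (265,60), (195,152) and B (557,280), (497,375), (608,290), (527,412). The hole spans x 193 to 566 and y 15 to 408.

```bash
python3 - <<'E'
from h import *;import pickle
c,s=pickle.load(open('w2.pkl','rb'));M=rot(s['tool_rot'])
W=lambda p:px2w(c,(182+p[0]/5-.4,p[1]/5-.4),.13)[:2]
A=[W(p) for p in((230,8),(145,145),(265,60),(195,152))];B=[W(p) for p in((527,412),(608,290),(497,375),(557,280))]
ctr=(W((193,215))+W((566,205)))/2; ctr2=(W((380,408))+W((380,15)))/2
print('hole',ctr,ctr2,np.linalg.norm(W((193,215))-W((566,205))))
a=np.mean(A,0);b=np.mean(B,0);d=b-a;print('gapmid',(a+b)/2,np.degrees(np.arctan2(d[1],d[0])))
for i in(0,2):
  x=(A[i]+A[i+1])/2;y=(B[i]+B[i+1])/2;e=y-x;print(np.degrees(np.arctan2(e[1],e[0])),(x+y)/2,np.linalg.norm(e),np.linalg.norm(A[i]-A[i+1]))
t=np.r_[.5*(a+b),.13]; print(1000*(M.T@(t-s['position'])))
E
```

```text
hole [0.48177859 0.16846654] [0.4826354  0.16788449] 0.06446323376552235
gapmid [0.48281369 0.16785336] 15.04115677646761
15.42251391299764 [0.48266109 0.16799533] 0.07972665746248021 0.026378774361167784
14.558094472286722 [0.4829663  0.16771139] 0.06294108490974966 0.019072845220182193
[121.48306536   3.11173746 163.32541914]
```

```bash
python3 - <<'E'
from h import *;import pickle
c,s=pickle.load(open('w2.pkl','rb'));M=rot(s['tool_rot'])
z=s['position'][2]-.0209
for p in((256,163),(168.5,237),(342.5,237)): print(1000*(M.T@(px2w(c,p,z)-s['position'])))
print('target in tool',1000*(M.T@(np.array([.4825,.1675,.13])-s['position'])))
E
```

```text
[46.84397265  1.17024277 20.94536132]
[  6.7166574  -45.373958    20.97796676]
[ 6.81184755 47.3000036  20.83270479]
target in tool [121.49382965   2.63934964 163.32617091]
```

```bash
python3 -m creep '[[1,0,0,0,0,0],[1,0.09,0,0,0,0],[1,0,0,0,0,0],[1,0,0,0,0,0],[1,0,0,0,0,0],[1,0,0,0,0,0],[0.07,0,0,0,0,-1],[0,0,0,0,0,-1],[0,0,0,0,0,-1],[0,0,0,0,0,-1],[0,0,0,0,0,-1],[0,0,0,0,0,-1],[0,0,0,0,0,-1],[0,0,0,0,0,-1],[0,0,0,0,0,-1],[0,0,0,0,0,-0.2],[0,0,0,0,0,0],[0,0,0,0,0,0]]'
python3 -m creep '[[0,0,1,0,0,0],[0,0,1,0,0,0],[0,0,1,0,0,0],[0,0,1,0,0,0],[0,0,0.7,0,0,0],[0,0,0.2,0,0,0],[0,0,0,0,0,0],[0,0,0,0,0,0]]'
python3 - <<'E'
from h import *
s=sensors.read_state();M=rot(s['tool_rot']);print(s['position'],np.degrees(np.arctan2(M[1,0],M[0,0])),s['joint_positions'],s['ft_force'],s['ft_torque'])
im=vision.read_camera("side")
cv2.imwrite("pics/s2.png",cv2.resize(im[110:240,230:350],(554,600),interpolation=cv2.INTER_CUBIC))
E
```

```text
time_s: 9.78
position: [0.4827, 0.1669, 0.2942]
tool_rot: [-0.0, -0.128, 0.992, -0.0]
ft_force: [-0.4, 0.8, -1.6]
gripper_width: 0.0152
grasp_force: 59.0
time_s: 10.45
position: [0.4831, 0.1675, 0.197]
tool_rot: [0.0, -0.13, 0.992, 0.0]
ft_force: [0.5, 0.7, -1.6]
gripper_width: 0.0153
grasp_force: 59.0
[0.48308885 0.16751666 0.19704028] -165.10960854157727 [ 2.28767549e-01 -1.52288995e-01  2.00592924e+00 -5.28933927e-06
  1.28712734e+00 -1.60191364e+00] [ 0.46032997  0.70751795 -1.58129265] [-0.01888334 -0.00248713  0.00386839]
```

View pics/s2.png

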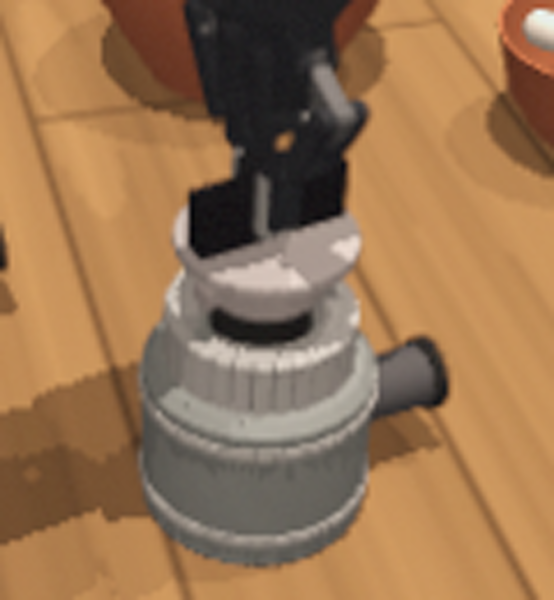

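The cap hangs level, centred over the collar. I'll lower it gently and watch the force.

```bash
python3 -m creep '[[0,0,0.3,0,0,0],[0,0,0.2,0,0,0],[0,0,0.1,0,0,0],[0,0,0.1,0,0,0],[0,0,0,0,0,0],[0,0,0,0,0,0]]'
python3 -m creep '[[0,0,0.1,0,0,0],[0,0,0.1,0,0,0],[0,0,0.1,0,0,0],[0,0,0,0,0,0],[0,0,0,0,0,0]]'
```

```text
time_s: 11.0
position: [0.4825, 0.1675, 0.182]
tool_rot: [-0.0, -0.13, 0.992, -0.0]
ft_force: [-0.1, -1.1, -2.7]
gripper_width: 0.015
grasp_force: 58.9
time_s: 11.42
position: [0.4828, 0.1673, 0.1767]
tool_rot: [0.0, -0.13, 0.992, -0.0]
ft_force: [-3.2, -1.8, 2.3]
gripper_width: 0.0148
grasp_force: 59.5
```

It's in the gaps: the underside is about 8 mm below the rim and the force is only the spring's. Next I push it down.

```bash
python3 -m creep '[[0,0,0.15,0,0,0],[0,0,0.15,0,0,0],[0,0,0.15,0,0,0],[0,0,0.15,0,0,0],[0,0,0,0,0,0],[0,0,0,0,0,0]]'
python3 -m creep '[[0,0,0.1,0,0,0],[0,0,0.1,0,0,0],[0,0,0,0,0,0],[0,0,0,0,0,0],[0,0,0,0,0,0]]'
```

```text
time_s: 11.92
position: [0.4828, 0.1673, 0.1659]
tool_rot: [-0.0, -0.13, 0.992, -0.0]
ft_force: [-5.5, -4.1, 8.6]
gripper_width: 0.0151
grasp_force: 60.4
time_s: 12.33
position: [0.4829, 0.1673, 0.1628]
tool_rot: [-0.0, -0.13, 0.992, -0.0]
ft_force: [-8.3, -4.1, 13.2]
gripper_width: 0.0148
grasp_force: 61.2
```

```bash
python3 -m creep '[[0.05,0,0.08,0,0,0],[0,0,0.08,0,0,0],[0,0,0,0,0,0],[0,0,0,0,0,0],[0,0,0,0,0,0]]'
```

```text
time_s: 12.75
position: [0.4827, 0.1673, 0.1601]
tool_rot: [0.001, -0.13, 0.992, -0.0]
ft_force: [-5.9, -4.6, 13.6]
gripper_width: 0.0151
grasp_force: 61.1
```

It's about 25 mm down. I'll twist clockwise, which is + about tool z.

```bash
python3 -m creep '[[0,0,0,0,0,0.5],[0,0,0,0,0,0.5],[0,0,0,0,0,0.5],[0,0,0,0,0,0.5],[0,0,0,0,0,0],[0,0,0,0,0,0]]'
python3 -c "
from h import *
s=sensors.read_state();M=rot(s['tool_rot']);print(np.degrees(np.arctan2(M[1,0],M[0,0])),s['ft_torque'])"
```

```text
time_s: 13.25
position: [0.4827, 0.1676, 0.1594]
tool_rot: [0.001, -0.025, 1.0, 0.0]
ft_force: [-4.6, -2.9, 9.2]
gripper_width: 0.0149
grasp_force: 60.7
-177.08004165030252 [-0.39480702  0.89705886 -0.1057573 ]
```

```bash
python3 -m creep '[[0,0,0,0,0,0.7],[0,0,0,0,0,0.7],[0,0,0,0,0,0.7],[0,0,0,0,0,0.7],[0,0,0,0,0,0.7],[0,0,0,0,0,0.7],[0,0,0,0,0,0.7],[0,0,0,0,0,0.7],[0,0,0,0,0,0.7],[0,0,0,0,0,0.7],[0,0,0,0,0,0.5],[0,0,0,0,0,0],[0,0,0,0,0,0]]'
python3 -c "
from h import *
s=sensors.read_state();M=rot(s['tool_rot']);print(np.degrees(np.arctan2(M[1,0],M[0,0])),s['ft_torque'])"
```

```text
time_s: 14.33
position: [0.4839, 0.1681, 0.1601]
tool_rot: [0.002, 0.359, 0.933, 0.002]
ft_force: [-0.6, -0.5, 9.8]
gripper_width: 0.0147
grasp_force: 60.6
137.91184268254375 [-0.15285905  0.37650335 -0.10941283]
```

```bash
python3 -m creep '[[0,0,0,0,0,0.5],[0,0,0,0,0,0.5],[0,0,0,0,0,0.4],[0,0,0,0,0,0],[0,0,0,0,0,0]]'
python3 -c "
from h import *
s=sensors.read_state();M=rot(s['tool_rot']);print(np.degrees(np.arctan2(M[1,0],M[0,0])),s['ft_torque'])"
```

```text
time_s: 14.75
position: [0.4827, 0.1674, 0.16]
tool_rot: [0.001, 0.425, 0.905, 0.0]
ft_force: [-6.1, -3.7, 12.9]
gripper_width: 0.0152
grasp_force: 61.3
129.71134917068662 [-0.70756254  1.1306544   0.85271742]
```

It has reached the stop: 65° turned, torque up to 0.85 N m. I'll ease up 6 mm and check that it seats.

```bash
python3 -m creep '[[0,0,0,0,0,0.2],[0,0,-0.1,0,0,0],[0,0,-0.1,0,0,0],[0,0,-0.1,0,0,0],[0,0,0,0,0,0],[0,0,0,0,0,0]]'
python3 -c "
from h import *
s=sensors.read_state();M=rot(s['tool_rot']);print(np.degrees(np.arctan2(M[1,0],M[0,0])),s['ft_torque'])"
```

```text
time_s: 15.25
position: [0.4824, 0.1672, 0.1625]
tool_rot: [0.001, 0.435, 0.9, 0.0]
ft_force: [4.8, -1.6, -5.8]
gripper_width: 0.0153
grasp_force: 62.6
128.42859066239438 [-0.31532303 -1.01281811  1.13284165]
```

It's blocked at about 22.5 mm, so it may be just short of the pocket. I'll push down again, turn further into the stop, and check.

```bash
python3 -m creep '[[0,0,0.15,0,0,0],[0,0,0.15,0,0,0],[0,0,0,0,0,0.5],[0,0,0,0,0,0.3],[0,0,0,0,0,0],[0,0,0,0,0,0]]'
python3 -c "
from h import *
s=sensors.read_state();M=rot(s['tool_rot']);print(np.degrees(np.arctan2(M[1,0],M[0,0])),s['ft_torque'])"
```

```text
time_s: 15.75
position: [0.4831, 0.1675, 0.1612]
tool_rot: [0.002, 0.472, 0.882, 0.0]
ft_force: [-4.5, -2.5, 13.9]
gripper_width: 0.015
grasp_force: 105.8
123.72593123747329 [-0.92288344  0.70323366  1.69021604]
```

```bash
python3 -m creep '[[0,0,0,0,0,-0.4],[0,0,-0.1,0,0,0],[0,0,-0.1,0,0,0],[0,0,0,0,0,0]]'
python3 -m creep '[[0,0,0,0,0,0],[0,0,0,0,0,0],[0,0,0,0,0,0],[0,0,0,0,0,0],[0,0,0,0,0,0],[0,0,0,0,0,0]]' 0
python3 -m creep '[[0,0,0,0,0,0],[0,0,0,0,0,0]]' 1
python3 - <<'E'
from h import *
im=vision.read_camera("side")
cv2.imwrite("pics/s3.png",cv2.resize(im[110:240,230:350],(554,600),interpolation=cv2.INTER_CUBIC))
E
```

```text
time_s: 16.08
position: [0.4825, 0.167, 0.1614]
tool_rot: [0.001, 0.454, 0.891, 0.0]
ft_force: [3.6, -2.7, -1.2]
gripper_width: 0.0147
grasp_force: 81.8
time_s: 16.58
position: [0.4816, 0.1674, 0.1611]
tool_rot: [-0.0, 0.455, 0.891, 0.0]
ft_force: [-0.4, -0.8, 0.4]
gripper_width: 0.0424
grasp_force: 0.0
time_s: 16.75
position: [0.4817, 0.1673, 0.1611]
tool_rot: [-0.0, 0.455, 0.891, 0.0]
ft_force: [0.3, 0.5, 0.6]
gripper_width: 0.0657
grasp_force: 0.0
```

View pics/s3.png

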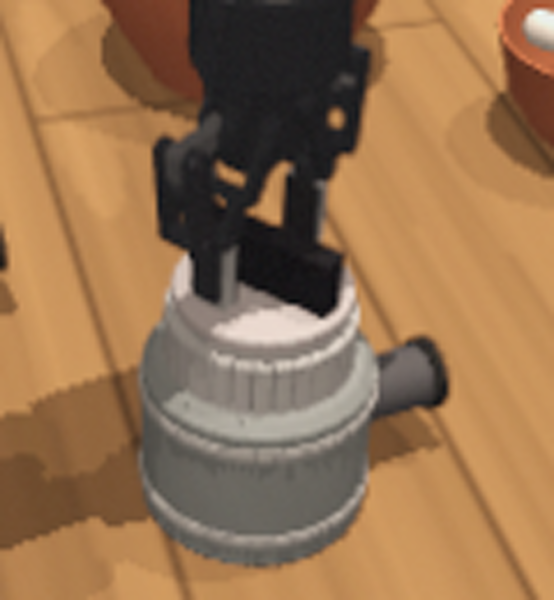

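The cap sits level with the disc close to the rim, but I can't tell 19 mm from 22 mm here. I'll retreat and touch the bar's top with shut fingers: contact should come at TCP 0.193 if locked, 0.190 if not.

```bash
python3 -m creep '[[0,0,-0.5,0,0,0],[0,0,-1,0,0,0],[0,0,-1,0,0,0],[0,0,-0.5,0,0,0],[0,0,0,0,0,0],[0,0,0,0,0,0]]' 1
python3 - <<'E'
from h import *
c=vision.get_calibration("wrist");im=vision.read_camera("wrist")
s=sensors.read_state();M=rot(s['tool_rot']);print(s['position'],np.degrees(np.arctan2(M[1,0],M[0,0])))
import pickle;pickle.dump((c,s),open('w3.pkl','wb'))
cv2.imwrite("pics/w3.png",im);
print(w2px(c,[[.4825,.1675,.18]]))
cv2.imwrite("pics/w3c.png",cv2.resize(im[80:320,100:420],(800,600),interpolation=cv2.INTER_CUBIC))
E
python3 -m creep '[[0,0,0,0,0,0],[0,0,0,0,0,0],[0,0,0,0,0,0],[0,0,0,0,0,0],[0,0,0,0,0,0],[0,0,0,0,0,0],[0,0,0,0,0,0],[0,0,0,0,0,0]]' -1
python3 -m creep '[[0,0,0.5,0,0,0],[0,0,0.4,0,0,0],[0,0,0.2,0,0,0],[0,0,0,0,0,0],[0,0,0,0,0,0]]'
```

```text
time_s: 17.3
position: [0.482, 0.1673, 0.2218]
tool_rot: [0.001, 0.454, 0.891, 0.001]
ft_force: [-1.0, -0.9, 0.4]
gripper_width: 0.0855
grasp_force: 0.0
[0.48139686 0.16721826 0.22058664] 125.93919667451716
[[255.34259537 231.5446318 ]]
time_s: 18.02
position: [0.4817, 0.1673, 0.2211]
tool_rot: [0.0, 0.454, 0.891, 0.0]
ft_force: [-0.5, 0.2, 0.0]
gripper_width: 0.0002
grasp_force: 0.0
time_s: 18.43
position: [0.4813, 0.1672, 0.1983]
tool_rot: [-0.001, 0.454, 0.891, -0.0]
ft_force: [-0.4, 0.3, -0.5]
gripper_width: 0.0002
grasp_force: 0.0
```

View pics/w3c.png

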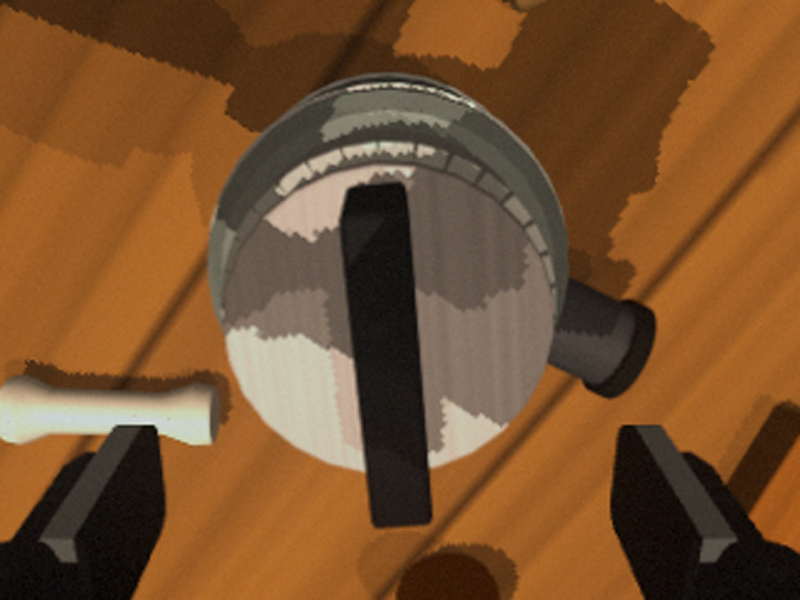

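The bar is about 4° off the tool axis in the picture (380,185 to 402,520). That puts its yaw near 130°, matching the expected stop (about 131°). Now the touch.

```bash
for i in 1; do python3 -m creep '[[0,0,0.13,0,0,0],[0,0,0,0,0,0],[0,0,0,0,0,0]]' | sed -n '2p;4p'
python3 -m creep '[[0,0,0.05,0,0,0],[0,0,0,0,0,0],[0,0,0,0,0,0]]' | sed -n '2p;4p'
python3 -m creep '[[0,0,0.05,0,0,0],[0,0,0,0,0,0],[0,0,0,0,0,0]]' | sed -n '2p;4p'
python3 -m creep '[[0,0,0.05,0,0,0],[0,0,0,0,0,0],[0,0,0,0,0,0]]' | sed -n '2p;4p'; done
```

```text
position: [0.4818, 0.1673, 0.1967]
ft_force: [0.3, 1.0, -1.0]
position: [0.4818, 0.1673, 0.1956]
ft_force: [0.3, -0.3, -0.4]
position: [0.4817, 0.1673, 0.1945]
ft_force: [0.5, -0.1, -0.2]
position: [0.4817, 0.1673, 0.1934]
ft_force: [-0.3, -0.7, -1.2]
```

```bash
python3 -m creep '[[0,0,0.05,0,0,0],[0,0,0,0,0,0],[0,0,0,0,0,0]]' | sed -n '2p;4p'
python3 -m creep '[[0,0,0.05,0,0,0],[0,0,0,0,0,0],[0,0,0,0,0,0]]' | sed -n '2p;4p'
python3 -m creep '[[0,0,0.05,0,0,0],[0,0,0,0,0,0],[0,0,0,0,0,0]]' | sed -n '2p;4p'
```

```text
position: [0.482, 0.1673, 0.1931]
ft_force: [-0.5, -0.1, 3.0]
position: [0.4822, 0.1674, 0.1929]
ft_force: [-1.8, -0.4, 6.2]
position: [0.4822, 0.1674, 0.1921]
ft_force: [-2.3, -0.0, 6.5]
```

Contact comes at TCP 0.193, so the cap is locked in its pockets. I'll retreat and hand in.

```bash
python3 -m creep '[[0,0,-0.3,0,0,0],[0,0,-1,0,0,0],[0,0,-1,0,0,0],[0,0,-1,0,0,0],[0,0,-1,0,0,0],[0,0,0,0,0,0],[0,0,0,0,0,0],[0,0,0,0,0,0]]'
python3 - <<'E'
from bench import job
print(job.close_job())
E
```

```text
time_s: 20.85
position: [0.4812, 0.1672, 0.2752]
tool_rot: [-0.001, 0.454, 0.891, -0.001]
ft_force: [-0.5, 0.0, -0.2]
gripper_width: 0.0002
grasp_force: 0.0
the job is handed in; nothing more can be done
None
```

The cap is on and locked: touching its bar put the underside about 19 mm below the rim, the locked height; I let go, backed the arm off and handed the job in at about 21 s, though the hand-in gave no verdict.

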